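Load a filter cassette and clamp it with three captive knobs

TASK

Push the white filter cassette by its upright grip along the channel of its holder, so that its edge lifts the hinged steel catch, until it is fully home against the far stop and the catch has dropped behind it. Then turn the three captive clamp knobs on the bridge clockwise to their end stops, the middle one first, then the two outer ones. Leave the cup, the small bottle and the forceps beside the holder where they are.

Things in the scene. Friction and masses are not known exactly. Their poses are not given: they have to be found in the camera images.
- holder: Fixed aluminium holder, base 274 (x) by 196 (y). Origin at worktop height on the channel's centre line; +x = the way in for the cassette (roughly away from the robot), +y left, z up. Channel floor z = 12, side rails to 26, 162 apart; far stop face x = 97; steel bridge x = 58 to 96, z = 32 to 44, with knobs at x = 77, y = 65, 0, -65. Catch bracket at x = -42, y = 92, 50 high.
- cassette_grip (a point): Centre of the cassette's upright white grip, 20 (x) by 14 (y) by 38 high, z 28 to 66; axes as the holder's. The cassette is a loose white plate, 92 (x) by 156 (y) by 16, about 0.35 kg, 3 play each side in the channel; grip on its centre line, 16 before its rear edge. Starts short of the catch, grip at holder x -110 to -132; fully home: x = +21, rear edge at +5, 37 from the bridge.
- catch (a joint): Steel gravity catch hinged over the channel's left side (holder y 58 to 72). Angle in rad: 0 = dropped (nose 20 above the worktop, blocking face at holder x = -2), grows as it is lifted; about 0.2 while it rides on the passing cassette; it then falls by its own weight behind the rear edge. 40 g, lifted with under 1 N.
- knob_left (a joint): Clamp knob, the left (holder y = +65) of the three. Turn in rad, clockwise seen from above: 0 = fully loose (bar along the holder's x axis), 1.5 = at the end stop, fully tightened (bar across, along the holder's y). Starts between 0 and 0.35; stays where it is left; friction 0.06 N m.
- knob_middle (a joint): Clamp knob, the middle (holder y = 0) of the three. Turn in rad, clockwise seen from above: 0 = fully loose (bar along the holder's x axis), 1.5 = at the end stop, fully tightened (bar across, along the holder's y). Starts between 0 and 0.35; stays where it is left; friction 0.06 N m.
- knob_right (a joint): Clamp knob, the right (holder y = -65) of the three. Turn in rad, clockwise seen from above: 0 = fully loose (bar along the holder's x axis), 1.5 = at the end stop, fully tightened (bar across, along the holder's y). Starts between 0 and 0.35; stays where it is left; friction 0.06 N m.
- knob_left_grip (a point): Centre of the left clamp knob's upright black bar grip (44 long, 14 thick, 32 high; this point is on the turning axis, half-way up, 62 above the worktop, 14 above the steel flange (radius 13) at its foot). Turns with the knob: its x axis lies along the bar, z is up.
- knob_middle_grip (a point): Centre of the middle clamp knob's upright black bar grip (44 long, 14 thick, 32 high; this point is on the turning axis, half-way up, 62 above the worktop, 14 above the steel flange (radius 13) at its foot). Turns with the knob: its x axis lies along the bar, z is up.
- knob_right_grip (a point): Centre of the right clamp knob's upright black bar grip (44 long, 14 thick, 32 high; this point is on the turning axis, half-way up, 62 above the worktop, 14 above the steel flange (radius 13) at its foot). Turns with the knob: its x axis lies along the bar, z is up.
- cup_mid (a point): Centre, half-way up, of the specimen cup with a wide screw lid, 60 in diameter, 64 high, standing left of the holder. Bystander.
- vial_mid (a point): Centre, half-way up, of the small white reagent bottle, 31 in diameter, 75 high, standing left of the holder. Bystander.
- forceps_mid (a point): Centre of the steel forceps, 129 x 17 x 9, lying right of the holder. Bystander.

How it is judged (in metres and radians):
On the way, in this order (a step that is already met when the one before it is completed fails the run):
1. the cassette is home with the catch dropped behind it, while all three knobs are still loose (under 0.6 rad) (x of cassette_grip in the frame of holder above 0.011 m and value of joint catch below 0.08 rad and value of joint each of knob_left, knob_middle, knob_right below 0.6 rad), for 0.2 s.
2. the middle knob is at its end stop (over 1.38 rad) while both outer ones are still loose (under 0.6 rad) (x of cassette_grip in the frame of holder above 0.011 m and value of joint catch below 0.08 rad and value of joint knob_middle above 1.38 rad and value of joint each of knob_left, knob_right below 0.6 rad), for 0.2 s.
3. the two outer knobs are at their end stops as well (x of cassette_grip in the frame of holder above 0.011 m and value of joint catch below 0.08 rad and value of joint each of knob_left, knob_middle, knob_right above 1.38 rad), for 0.2 s.
At the end, for the whole second after the job is handed in: The cassette lies in the holder with its grip at holder x over 11 mm (21 is fully home), the catch is down behind it (under 0.08 rad), and all three knobs are at their end stops (over 1.38 of 1.5 rad) (all of step 3); the robot touches nothing.
It fails at once if the specimen cup is shifted by more than 30 mm (distance of cup_mid from where it was at the start of the episode above 0.03 m).
It fails at once if the small reagent bottle is shifted by more than 30 mm (distance of vial_mid from where it was at the start of the episode above 0.03 m).
It fails at once if the forceps is shifted by more than 30 mm (distance of forceps_mid from where it was at the start of the episode above 0.03 m).
It also fails if it takes over 72 s, if anything falls off the work surface, if the arm or the gripper's body presses on something with over 40 N, if the wrist force passes 120 N, or if a joint passes its speed limit or range.

ROBOT

A 6-joint arm with a two-finger parallel gripper is mounted at the origin on a cart in front of the work surface, level with it; the furniture and walls round the work are solid. World frame = base frame: x ahead of the robot, y to its left, z up, the work surface at z = 0. Lengths are in mm, angles in rad, forces in N, time in s.
With the tool pointing down it reaches from about 300 to 775 mm from the base axis. Payload 14.6 kg.
Tool frame: the origin (TCP) lies midway between the tips of the shut fingers; the grasp point (between the pads) lies 19 mm behind it; x points along the fingers, y is the direction in which the jaws open and shut, and the axes are right-handed (so a half turn about x gives the same grasp; the last joint's range is limited). The gripper opens to 85 mm and grips with 20 to 120 N. Pads are 22 mm wide; open, the fingers measure 114 mm over their backs; the gripper's body (76 mm by 85 mm) begins 54 mm behind the grasp point. The pads swing forward as they close: fully open they stand 13 mm farther back than shut.
Start: joints at [-1.404, 0.3, 1.521, -0, 1.321, -0.067], TCP at [127.415, -535.028, 231.281] pointing down, gripper open.
Joint ranges: [-3.03, 3.03], [-0.79, 2.21], [0.23, 2.52], [-1.04, 4.18], [0, 3.07], [-2.55, 2.55]. Speed limits (rad/s): [2.22, 2.22, 2.57, 3.14, 3.14, 3.14].

INTERFACE

Orientations are given as a unit quaternion [w, x, y, z].
In Python, from workcell import manip gives the robot as it stands.
- The arm moves only by the shell command python3 -m handwheel 'ROWS' [FORCE]. ROWS is JSON, a list of rows, each an object of numbers: "tx", "ty", "tz": the shift along the tool's x, y, z in m; "twist": the turn about the tool's x in rad; "grip": the closure, from 0 (fully open) to 1 (shut). In form: [{"tx": .., "ty": .., "tz": .., "twist": .., "grip": ..}, ...]. A call has 1 to 8 rows; each row is the pose to reach, as a shift and turn from the pose measured when the call began, along the tool's axes at that moment; what a row does not reach only later rows make up. A row lasts 1/12 s, in which the tool goes at most 41.7 mm and 7.16 degrees, less where a joint would pass 70% of its speed; a pose out of reach is approached as far as the arm can. A call with a gripper value outside its range is refused whole. The fingers move at their own pace and stop on an object; FORCE is the grip in N (left out, the last holds). Time passes only in rows, so rows that repeat a pose let the fingers close. It gives the time, the measured TCP pose, the force and the opening at its end, in the units of the state.
- manip.read_state(): the state, without advancing time (a new reading comes with each control period).
- manip.grab_frame(name): name is "scene" or "top" or "wrist"; returns a dict with "color" (400x640x3 uint8, red, green, blue), "K" (3x3 intrinsics, pixels), "origin" and "orientation" of the camera in the world. Camera axes: x right, y down, z forward; pixel columns grow to the right and rows downward; lengths in mm; the calibration is good to about 2 mm. A picture is of the moment at which its call begins. There is no depth.
- manip.sign_off(): hands the job in, once; it reports no verdict.
The state is a dict: "time_s": time; "joints": joint angles; "joint_vel": joint speeds; "effort": joint torques, N m; "ee_pos": TCP position; "tool_rot": TCP orientation; "wrist_force": force on the tool from outside, world axes, zero at the start; "wrist_torque": the same for the moment, N m; "gripper_width": opening from 0.0 (shut) to 1.0 (fully open).
Only numpy, scipy, OpenCV 4.12 (cv2) and the standard library are available. Lean on these libraries where they do the work, as an engineer would, in place of code of your own. Each camera call takes 0.05 s, during which the arm holds its last target. There are 200 camera calls.

## Working session

There is one attempt and no reset: what is moved stays moved. The work goes in short steps, Python scripts to look and compute and a shell command to move; the robot and the scene stay as the last step left them, time stands still between calls to the robot, and variables do not carry over. Pictures are saved under pics/ and viewed, about 8 in all and at most 12, crops included, and the job is handed in when it is done.

```bash
mkdir -p pics
cat > h.py <<'E'
import numpy as np, cv2
from scipy.spatial.transform import Rotation as R
from workcell import manip
def rot(q): return R.from_quat([q[1],q[2],q[3],q[0]]).as_matrix()
def save(f,n): cv2.imwrite('pics/'+n,f['color'][:,:,::-1])
def pix2(f,uv,z):
    d=rot(f['orientation'])@np.linalg.inv(f['K'])@np.array([uv[0],uv[1],1.]); o=np.array(f['origin'],float)
    return o+d*(z-o[2])/d[2]
def proj(f,p):
    c=rot(f['orientation']).T@(np.array(p,float)-f['origin']); q=np.array(f['K'])@c; return q[:2]/q[2]
E
python3 - <<'E'
from h import *
import pickle
for n in ['top','scene']:
    f=manip.grab_frame(n); save(f,n+'0.png'); pickle.dump(f,open(n+'0.pkl','wb')); print(n,f['origin'],f['orientation'],f['K'])
s=manip.read_state(); print(s); print(rot(s['tool_rot']))
E
```

```text
top [ 450.32277189   74.75092096 1007.62069621] [-0.04640407  0.70754226 -0.70369733  0.04517378] [[439.9438603    0.         320.88532514]
 [  0.         439.9438603  200.40864534]
 [  0.           0.           1.        ]]
scene [ 306.54291377 -546.00628164  552.74682333] [-0.44812762  0.87318433 -0.16842948  0.09144542] [[476.04950364   0.         320.05008674]
 [  0.         476.04950364 202.27767727]
 [  0.           0.           1.        ]]
{'time_s': 0.1, 'joints': array([-1.40361160e+00,  3.00435078e-01,  1.52156083e+00, -1.66457194e-05,
        1.32067843e+00, -6.65543313e-02]), 'joint_vel': array([ 0.00017862, -0.00234968, -0.00309086, -0.00068595, -0.00047897,
        0.00067591]), 'effort': array([ 2.12042461e-03, -5.44376457e+01, -3.62371373e+01, -7.73826059e-05,
        3.06002090e-03, -4.72764867e-06]), 'ee_pos': array([ 127.3700186 , -534.82168891,  230.74963503]), 'tool_rot': array([-0.08207102, -0.70225807, -0.08283434,  0.70230793]), 'wrist_force': array([0.0459137 , 0.18292377, 0.07985122]), 'wrist_torque': array([-0.05896877, -0.05077102, -0.0108048 ]), 'gripper_width': 0.9949823462169197}
[[-1.95903325e-04  2.31620424e-01 -9.72806220e-01]
 [ 1.06392237e-03 -9.72805639e-01 -2.31620500e-01]
 [-9.99999415e-01 -1.08036552e-03 -5.58502903e-05]]
```

View pics/top0.png

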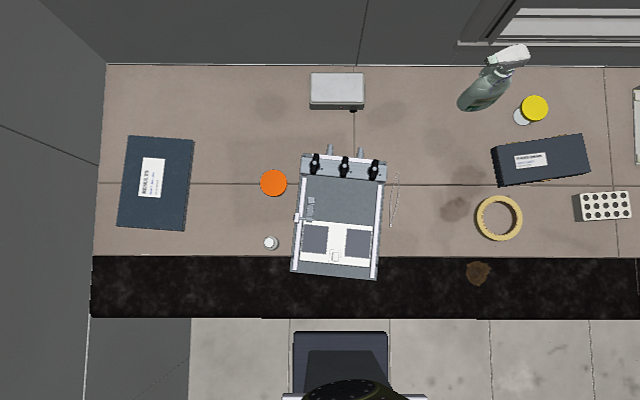

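View pics/scene0.png

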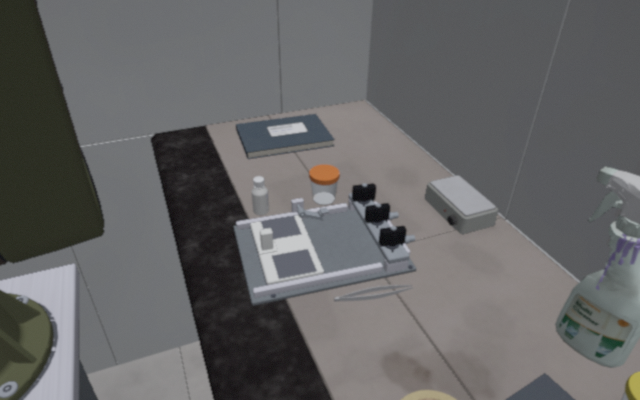

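The top view shows the holder at about x 290–387, y 150–280. The grip is near (334,256) and the knobs near (314,163), (344,166) and (374,170). The cup is at (273,183), the bottle at (270,242) and the forceps at (394,200). I'll enlarge this area.

Run:
```python
from h import *
im=cv2.imread('pics/top0.png')[140:290,250:410]; cv2.imwrite('pics/c0.png',cv2.resize(im,None,fx=4,fy=4,interpolation=cv2.INTER_CUBIC))
```

```text
(no output)
```

View pics/c0.png

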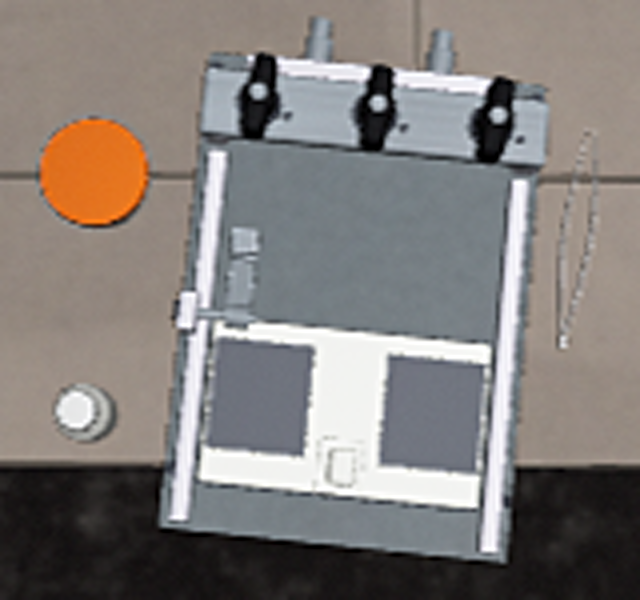

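The enlarged crop shows knob axis caps at about (258,91), (377,103) and (498,116), and the grip top at (341,466). The base's near corners are (160,527) and (508,562).

Run:
```python
from h import *
import pickle
f=pickle.load(open('top0.pkl','rb'))
P=lambda u,v,z: pix2(f,(250+(u-1.5)/4,140+(v-1.5)/4),z)
k=[P(258,91,80),P(377,103,80),P(498,116,80)]
for p in k: print('knob',p)
d=k[0]-k[2]; print('dist',np.linalg.norm(d)); yaw=np.arctan2(-d[0],d[1]); 
c1,c2=P(160,527,12),P(508,562,12); e=c1-c2; print('base',c1,c2,np.linalg.norm(e),np.arctan2(-e[0],e[1]))
r1,r2=P(178,520,26),P(217,152,26);r3,r4=P(489,551,26),P(520,180,26)
for a,b in((r1,r2),(r3,r4)): g=b-a; print('rail',np.linalg.norm(g),np.arctan2(g[1],g[0]))
print('yaw',yaw)
X=np.array([np.cos(yaw),np.sin(yaw),0]);Y=np.array([-X[1],X[0],0])
H=np.mean(k,0)-77*X;H[2]=0;print('H',H)
g=P(341,464,66);
for n,p in dict(grip=g,cup=P(94,172,64),vial=P(77,408,75),br=P(186,310,50),rear=P((197+480)/2,(480+507)/2,28),base=(c1+c2)/2).items(): print(n,p,'holder',(p-H)@X,(p-H)@Y)
```

```text
knob [653.6248399   91.70002436  80.        ]
knob [647.38562574  27.73282597  80.        ]
knob [640.61813006 -37.17486739  80.        ]
dist 129.5295805026513
base [419.72470835 145.84092736  12.        ] [401.54326832 -48.3962388   12.        ] 195.0862411315178 -0.0933323795124508
rail 206.98360203002218 -0.09352675986898924
rail 207.7255792671906 -0.093842201024359
yaw -0.10058449741305005
H [570.59871739  35.15128087   0.        ]
grip [454.95333456  46.37105764  66.        ] holder -116.1875034001041 -0.4494604377072781
cup [611.74755773 180.82184932  64.        ] holder 26.31335264032127 149.06625723480616
vial [483.48108419 186.09128193  75.        ] holder -101.83394629749324 141.42918127196864
br [538.01213507 130.65079296  50.        ] holder -42.011459401613955 91.74464254491406
rear [439.00023124  46.58047272  28.        ] holder -132.0810024495836 -1.8430343174587696
base [410.63398834  48.72234428  12.        ] holder -160.51894821739077 -2.5603841666960787
```

```bash
python3 -m handwheel '[{"ty":-0.25,"tz":-0.212,"twist":-1.0,"grip":0.6},{"ty":-0.25,"tz":-0.212,"twist":-1.0,"grip":0.6},{"ty":-0.25,"tz":-0.212,"twist":-1.0,"grip":0.6},{"ty":-0.25,"tz":-0.212,"twist":-1.0,"grip":0.6},{"ty":-0.25,"tz":-0.212,"twist":-1.0,"grip":0.6},{"ty":-0.25,"tz":-0.212,"twist":-1.0,"grip":0.6},{"ty":-0.25,"tz":-0.212,"twist":-1.0,"grip":0.6},{"ty":-0.25,"tz":-0.212,"twist":-1.0,"grip":0.6}]' 40
cat >> h.py <<'E'
yaw=-0.096; X=np.array([np.cos(yaw),np.sin(yaw),0]); Y=np.array([-X[1],X[0],0]); H=np.array([570.6,35.1,0])
def to(x,y,z):
    "shift in tool axes (m) and twist to holder point with tool z along holder X"
    s=manip.read_state(); T=rot(s['tool_rot']); d=T.T@(H+x*X+y*Y+[0,0,z]-s['ee_pos'])/1000
    a=np.arctan2(T[1,2],T[0,2]); tw=-((yaw-a+np.pi)%(2*np.pi)-np.pi)
    p=s['ee_pos']-H
    print('t',round(s['time_s'],2),'now holder',np.round([p@X,p@Y,p[2]],1),'shift',np.round(d,4),'twist',round(tw,3),'j',np.round(s['joints'],2),'F',np.round(s['wrist_force'],1),'w',round(s['gripper_width'],3))
E
python3 -c "from h import *; to(-147,0,200)"
```

```text
t 0.1 now holder [-386.6 -609.8  230.7] shift [ 0.0313 -0.4993 -0.4241] twist -2.812 j [-1.4   0.3   1.52 -0.    1.32 -0.07] F [0.  0.2 0.1] w 0.995validation failed for argument at $[0]...
```

```bash
python3 -m handwheel '[{"tx":0,"ty":-0.25,"tz":-0.212,"twist":-1.0,"grip":0.6},{"tx":0,"ty":-0.25,"tz":-0.212,"twist":-1.0,"grip":0.6},{"tx":0,"ty":-0.25,"tz":-0.212,"twist":-1.0,"grip":0.6},{"tx":0,"ty":-0.25,"tz":-0.212,"twist":-1.0,"grip":0.6},{"tx":0,"ty":-0.25,"tz":-0.212,"twist":-1.0,"grip":0.6},{"tx":0,"ty":-0.25,"tz":-0.212,"twist":-1.0,"grip":0.6},{"tx":0,"ty":-0.25,"tz":-0.212,"twist":-1.0,"grip":0.6},{"tx":0,"ty":-0.25,"tz":-0.212,"twist":-1.0,"grip":0.6}]' 40
python3 -c "from h import *; to(-147,0,200)"
```

```text
time_s: 0.77
ee_pos: [276.0, -240.3, 231.0]
tool_rot: [0.41, 0.576, 0.411, -0.575]
wrist_force: [0.3, -0.7, -0.3]
gripper_width: 0.405
t 0.77 now holder [-266.8 -302.3  231. ] shift [ 0.0313  0.0462 -0.3219] twist -1.806 j [-0.82 -0.13  1.98  0.    1.28 -0.49] F [ 0.3 -0.7 -0.3] w 0.405
```

```bash
python3 -m handwheel '[{"tx":0.03,"ty":0.046,"tz":-0.322,"twist":-1.0,"grip":1},{"tx":0.03,"ty":0.046,"tz":-0.322,"twist":-1.0,"grip":1},{"tx":0.03,"ty":0.046,"tz":-0.322,"twist":-1.0,"grip":1},{"tx":0.03,"ty":0.046,"tz":-0.322,"twist":-1.0,"grip":1},{"tx":0.03,"ty":0.046,"tz":-0.322,"twist":-1.0,"grip":1},{"tx":0.03,"ty":0.046,"tz":-0.322,"twist":-1.0,"grip":1},{"tx":0.03,"ty":0.046,"tz":-0.322,"twist":-1.0,"grip":1},{"tx":0.03,"ty":0.046,"tz":-0.322,"twist":-1.0,"grip":1}]' 40
python3 -c "from h import *; to(-147,0,200)"
```

```text
time_s: 1.43
ee_pos: [424.5, 51.9, 201.0]
tool_rot: [0.636, 0.308, 0.637, -0.307]
wrist_force: [0.2, -1.2, 0.2]
gripper_width: 0.003
t 1.43 now holder [-147.     2.7  201. ] shift [ 0.001  -0.0019  0.002 ] twist -0.805 j [ 0.04  0.05  1.88  0.    1.2  -0.64] F [ 0.2 -1.2  0.2] w 0.003
```

```bash
python3 -m handwheel '[{"tx":0.04,"ty":-0.002,"tz":0.002,"twist":-0.8,"grip":1},{"tx":0.08,"ty":-0.002,"tz":0.002,"twist":-0.8,"grip":1},{"tx":0.1,"ty":-0.002,"tz":0.002,"twist":-0.805,"grip":1},{"tx":0.1,"ty":-0.002,"tz":0.002,"twist":-0.805,"grip":1},{"tx":0.1,"ty":-0.002,"tz":0.002,"twist":-0.805,"grip":1},{"tx":0.1,"ty":-0.002,"tz":0.002,"twist":-0.805,"grip":1},{"tx":0.1,"ty":-0.002,"tz":0.002,"twist":-0.805,"grip":1},{"tx":0.1,"ty":-0.002,"tz":0.002,"twist":-0.805,"grip":1}]' 40
python3 - <<'E'
from h import *
to(-147,0,36)
f=manip.grab_frame('wrist'); save(f,'w1.png')
print(f['origin'])
for z in (66,28):
  for p in [(-126,7),(-126,-7),(-106,7),(-106,-7)]: print(z,p,proj(f,H+p[0]*X+p[1]*Y+[0,0,z]).round())
for y in(65,0,-65): print('knob',y,proj(f,H+77*X+y*Y+[0,0,78]).round())
E
```

```text
time_s: 2.1
ee_pos: [424.0, 49.2, 100.8]
tool_rot: [0.706, 0.033, 0.707, -0.032]
wrist_force: [0.5, -0.3, 0.4]
gripper_width: -0.001
t 2.1 now holder [-147.2   -0.   100.8] shift [ 0.0648 -0.0001  0.0003] twist 0.003 j [ 0.03  0.2   1.99  0.    0.96 -1.45] F [ 0.5 -0.3  0.4] w -0.001
[350.87840769  56.58110219 243.35142578]
66 (-126, 7) [327. 270.]
66 (-126, -7) [304. 270.]
66 (-106, 7) [327. 298.]
66 (-106, -7) [305. 298.]
28 (-126, 7) [325. 245.]
28 (-126, -7) [306. 245.]
28 (-106, 7) [325. 269.]
28 (-106, -7) [306. 269.]
knob 65 [400. 516.]
knob 0 [315. 516.]
knob -65 [230. 516.]
```

View pics/w1.png

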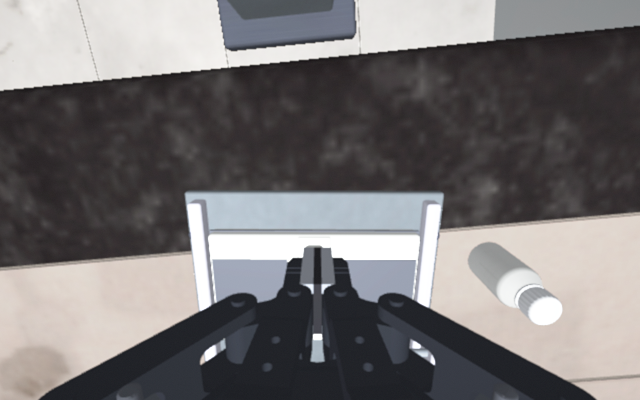

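The wrist view shows the fingers centred in the channel at column 316, with the cassette's rear edge spanning 208–420. Next I go down behind the grip and push.

```bash
python3 -m handwheel '[{"tx":0.032,"ty":0,"tz":0,"twist":0,"grip":1},{"tx":0.064,"ty":0,"tz":0,"twist":0,"grip":1},{"tx":0.064,"ty":0,"tz":0,"twist":0,"grip":1},{"tx":0.064,"ty":0,"tz":0.008,"twist":0,"grip":1},{"tx":0.064,"ty":0,"tz":0.016,"twist":0,"grip":1},{"tx":0.064,"ty":0,"tz":0.024,"twist":0,"grip":1},{"tx":0.064,"ty":0,"tz":0.032,"twist":0,"grip":1}]'
python3 -c "from h import *; to(-12,0,36)"
```

```text
time_s: 2.73
ee_pos: [457.6, 46.1, 38.3]
tool_rot: [0.707, 0.035, 0.706, -0.034]
wrist_force: [-2.4, 0.5, 2.2]
gripper_width: -0.0
t 2.73 now holder [-1.135e+02  1.000e-01  3.830e+01] shift [2.500e-03 1.000e-04 1.015e-01] twist -0.002 j [ 0.02  0.38  1.94  0.    0.83 -1.45] F [-2.4  0.5  2.2] w -0.0
```

```bash
python3 -m handwheel '[{"tx":0,"ty":0,"tz":0.012,"twist":0,"grip":1},{"tx":0,"ty":0,"tz":0.024,"twist":0,"grip":1},{"tx":0,"ty":0,"tz":0.036,"twist":0,"grip":1},{"tx":0,"ty":0,"tz":0.048,"twist":0,"grip":1},{"tx":0,"ty":0,"tz":0.06,"twist":0,"grip":1},{"tx":0,"ty":0,"tz":0.072,"twist":0,"grip":1},{"tx":0,"ty":0,"tz":0.084,"twist":0,"grip":1},{"tx":0,"ty":0,"tz":0.095,"twist":0,"grip":1}]'
python3 - <<'E'
from h import *
to(0,0,36)
f=manip.grab_frame('scene'); save(f,'s1.png')
c=f['color'][150:310,210:430,::-1]; cv2.imwrite('pics/s1c.png',cv2.resize(c,None,fx=3.5,fy=3.5,interpolation=cv2.INTER_CUBIC))
E
```

```text
time_s: 3.4
ee_pos: [553.7, 36.7, 39.5]
tool_rot: [0.707, 0.035, 0.705, -0.034]
wrist_force: [-2.7, 0.7, 1.3]
gripper_width: -0.002
t 3.4 now holder [-17.   -0.1  39.5] shift [0.0035 0.0001 0.017 ] twist -0.002 j [-0.    0.54  1.67  0.    0.93 -1.47] F [-2.7  0.7  1.3] w -0.002
```

View pics/s1c.png

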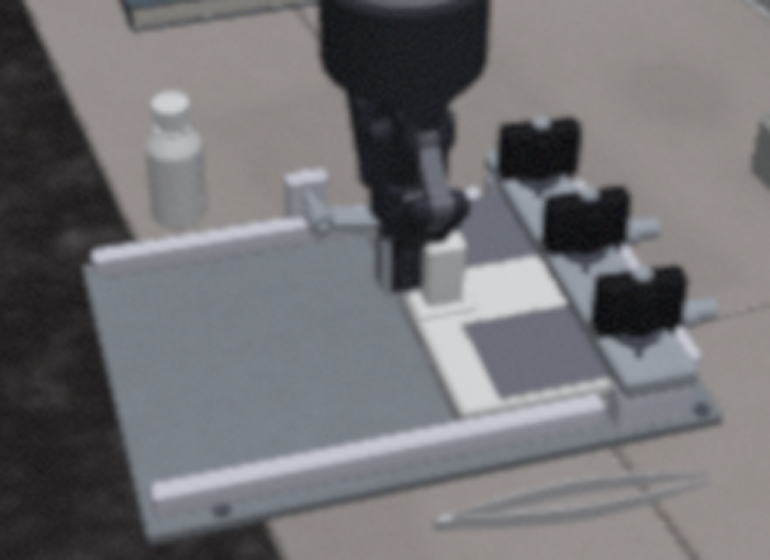

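The fingers sit behind the grip, which is at about (443,270) in the crop, with the cassette straight and going under the bridge. I'll push on in small steps.

```bash
python3 -m handwheel '[{"tx":0,"ty":0,"tz":0.004,"twist":0,"grip":1},{"tx":0,"ty":0,"tz":0.008,"twist":0,"grip":1},{"tx":0,"ty":0,"tz":0.012,"twist":0,"grip":1},{"tx":0,"ty":0,"tz":0.014,"twist":0,"grip":1},{"tx":0,"ty":0,"tz":0.014,"twist":0,"grip":1}]'
python3 -c "from h import *; to(0,0,36)"
```

```text
time_s: 3.87
ee_pos: [569.6, 35.0, 40.0]
tool_rot: [0.708, 0.035, 0.704, -0.034]
wrist_force: [-0.3, -0.3, -0.6]
gripper_width: 0.004
t 3.87 now holder [-1.  -0.2 40. ] shift [0.004  0.0002 0.001 ] twist -0.002 j [-0.    0.57  1.62  0.    0.94 -1.48] F [-0.3 -0.3 -0.6] w 0.004
```

```bash
python3 -m handwheel '[{"tx":0,"ty":0,"tz":0.001,"twist":0,"grip":1},{"tx":0,"ty":0,"tz":0.002,"twist":0,"grip":1},{"tx":0,"ty":0,"tz":0.003,"twist":0,"grip":1}]'
python3 -c "from h import *; to(0,0,36)"
```

```text
time_s: 4.12
ee_pos: [571.6, 34.8, 39.9]
tool_rot: [0.707, 0.035, 0.705, -0.034]
wrist_force: [-16.5, 1.2, 11.2]
gripper_width: 0.004
t 4.12 now holder [ 1.  -0.2 39.9] shift [ 0.0039  0.0002 -0.001 ] twist -0.002 j [-0.    0.57  1.62  0.    0.95 -1.48] F [-16.5   1.2  11.2] w 0.004
```

Force rose to 16 N at the expected position, so the cassette is at the stop. I'll back off, lift and check.

```bash
python3 -m handwheel '[{"tx":0,"ty":0,"tz":-0.006,"twist":0,"grip":1},{"tx":-0.02,"ty":0,"tz":-0.006,"twist":0,"grip":1},{"tx":-0.06,"ty":0,"tz":-0.006,"twist":0,"grip":1},{"tx":-0.1,"ty":0,"tz":-0.006,"twist":0,"grip":0.6},{"tx":-0.12,"ty":0,"tz":0.0,"twist":0,"grip":0.6},{"tx":-0.12,"ty":0,"tz":0.0,"twist":0,"grip":0.6}]'
python3 - <<'E'
from h import *
to(77,0,100)
f=manip.grab_frame('scene'); save(f,'s2.png')
c=f['color'][150:310,230:430,::-1]; cv2.imwrite('pics/s2c.png',cv2.resize(c,None,fx=3.5,fy=3.5,interpolation=cv2.INTER_CUBIC))
for p in [(21,0,66),(5,-78,28),(5,65,28),(77,0,78),(-2,65,20)]: print(p,((proj(f,H+p[0]*X+p[1]*Y+[0,0,p[2]])-[230,150])*3.5).round())
E
```

```text
time_s: 4.62
ee_pos: [573.6, 34.6, 165.4]
tool_rot: [0.71, 0.035, 0.702, -0.034]
wrist_force: [-0.7, -0.3, -0.2]
gripper_width: 0.394
t 4.62 now holder [  3.   -0.2 165.4] shift [0.0662 0.0002 0.0733] twist -0.002 j [-0.    0.41  1.53  0.    1.19 -1.48] F [-0.7 -0.3 -0.2] w 0.394
(21, 0, 66) [402. 228.]
(5, -78, 28) [421. 398.]
(5, 65, 28) [330. 219.]
(77, 0, 78) [511. 189.]
(-2, 65, 20) [317. 233.]
```

View pics/s2c.png

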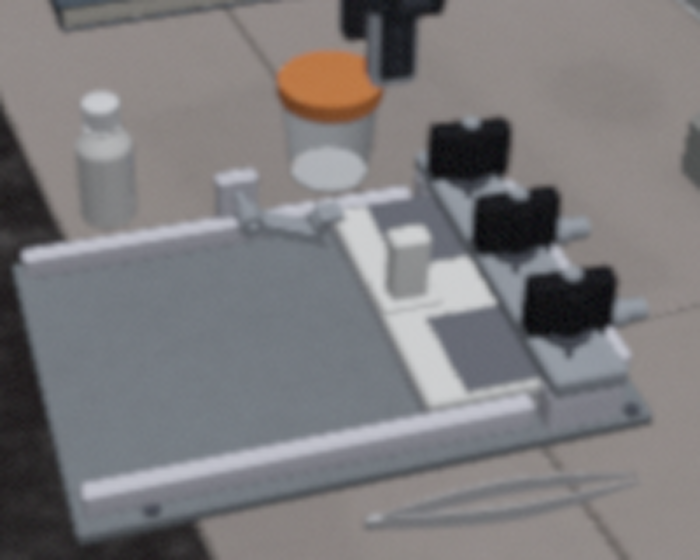

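The cassette is home: the grip top is at (408,232), against (402,228) predicted. The catch slopes down behind the rear edge, with its nose around (315,232), and the knobs are still loose. Now the middle knob.

```bash
python3 -m handwheel '[{"tx":0.0,"ty":0,"tz":0.037,"twist":0,"grip":0.6},{"tx":0.03,"ty":0,"tz":0.074,"twist":0,"grip":0.6},{"tx":0.066,"ty":0,"tz":0.074,"twist":0,"grip":0.6},{"tx":0.09,"ty":0,"tz":0.074,"twist":0,"grip":0.6},{"tx":0.11,"ty":0,"tz":0.074,"twist":0,"grip":0.6},{"tx":0.112,"ty":0,"tz":0.074,"twist":0,"grip":0.6}]'
python3 -c "from h import *; to(77,0,52)"
```

```text
time_s: 5.17
ee_pos: [644.0, 27.5, 44.8]
tool_rot: [0.706, 0.035, 0.707, -0.034]
wrist_force: [-1.1, 0.6, -1.0]
gripper_width: 0.398
t 5.17 now holder [73.8 -0.5 44.8] shift [-0.0072  0.0005  0.0032] twist -0.002 j [-0.01  0.7   1.38  0.    1.06 -1.49] F [-1.1  0.6 -1. ] w 0.398
```

```bash
python3 -m handwheel '[{"tx":-0.008,"ty":0,"tz":0.003,"twist":0,"grip":0.6},{"tx":-0.008,"ty":0,"tz":0.003,"twist":0,"grip":0.7},{"tx":-0.008,"ty":0,"tz":0.003,"twist":0,"grip":1},{"tx":-0.008,"ty":0,"tz":0.003,"twist":0,"grip":1},{"tx":-0.008,"ty":0,"tz":0.003,"twist":0,"grip":1},{"tx":-0.008,"ty":0,"tz":0.003,"twist":0,"grip":1}]' 25
python3 - <<'E'
from h import *
to(77,0,52)
print(manip.read_state()['wrist_torque'])
f=manip.grab_frame('wrist'); save(f,'w2.png')
for y in(65,0,-65): print('knob',y,proj(f,H+77*X+y*Y+[0,0,78]).round())
E
```

```text
time_s: 5.67
ee_pos: [647.9, 25.6, 55.0]
tool_rot: [0.707, 0.035, 0.705, -0.035]
wrist_force: [0.6, -10.6, 2.4]
gripper_width: 0.156
t 5.67 now holder [77.9 -2.  55. ] shift [ 0.003   0.002  -0.0009] twist -0.003 j [-0.02  0.69  1.37 -0.    1.08 -1.49] F [  0.6 -10.6   2.4] w 0.156
[-1.65994765 -0.1127021  -0.00273648]
knob 65 [473. 288.]
knob 0 [320. 288.]
knob -65 [167. 289.]
```

View pics/w2.png

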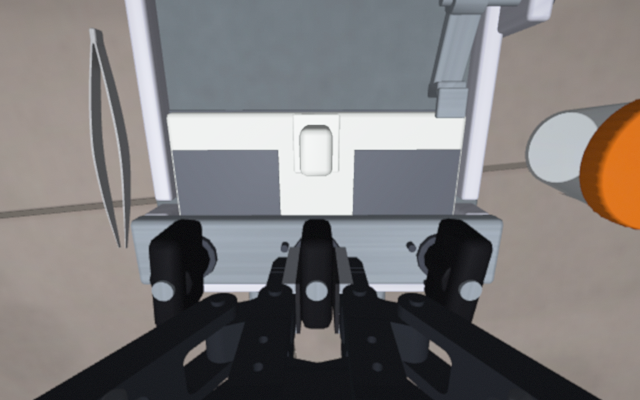

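The wrist view shows the middle bar gripped between the jaws, with its cap at (317,290). The catch is down behind the cassette's rear edge at (450,105), and the outer bars are close to loose. The side force puts the knobs about 2 mm to −y of my estimate, so I'll correct for that and turn.

```bash
sed -i 's/^def to/H=H-2.2*Y\ndef to/' h.py
python3 -m handwheel '[{"tx":0,"ty":-0.001,"tz":-0.001,"twist":0.12,"grip":1},{"tx":0,"ty":-0.001,"tz":-0.001,"twist":0.24,"grip":1},{"tx":0,"ty":-0.001,"tz":-0.001,"twist":0.36,"grip":1},{"tx":0,"ty":-0.001,"tz":-0.001,"twist":0.48,"grip":1},{"tx":0,"ty":-0.001,"tz":-0.001,"twist":0.6,"grip":1},{"tx":0,"ty":-0.001,"tz":-0.001,"twist":0.72,"grip":1},{"tx":0,"ty":-0.001,"tz":-0.001,"twist":0.84,"grip":1}]'
python3 -c "from h import *; to(77,0,54)"
```

```text
time_s: 6.3
ee_pos: [647.6, 25.3, 55.5]
tool_rot: [0.631, 0.323, 0.628, -0.321]
wrist_force: [9.9, 4.2, -13.8]
gripper_width: 0.154
t 6.3 now holder [77.6 -0.1 55.5] shift [ 0.0015 -0.0003 -0.0005] twist -0.849 j [-0.02  0.69  1.37  0.    1.07 -0.64] F [  9.9   4.2 -13.8] w 0.154
```

```bash
python3 -m handwheel '[{"tx":0,"ty":0,"tz":0,"twist":0.12,"grip":1},{"tx":0,"ty":0,"tz":0,"twist":0.24,"grip":1},{"tx":0,"ty":0,"tz":0,"twist":0.36,"grip":1},{"tx":0,"ty":0,"tz":0,"twist":0.48,"grip":1},{"tx":0,"ty":0,"tz":0,"twist":0.6,"grip":1},{"tx":0,"ty":0,"tz":0,"twist":0.66,"grip":1},{"tx":0,"ty":0,"tz":0,"twist":0.68,"grip":1},{"tx":0,"ty":0,"tz":0,"twist":0.68,"grip":1}]'
python3 -c "from h import *; to(77,0,54); print(manip.read_state()['wrist_torque'])"
```

```text
time_s: 6.97
ee_pos: [647.7, 25.5, 55.5]
tool_rot: [0.488, 0.515, 0.485, -0.512]
wrist_force: [6.5, 0.9, -13.7]
gripper_width: 0.157
t 6.97 now holder [77.7  0.  55.5] shift [ 0.0015 -0.0007  0.    ] twist -1.529 j [-0.02  0.69  1.37  0.    1.07  0.04] F [  6.5   0.9 -13.7] w 0.157
[ 0.20675826 -0.86966912  0.55458978]
```

```bash
python3 -m handwheel '[{"tx":0,"ty":0,"tz":0,"twist":-0.02,"grip":0.6},{"tx":0,"ty":0,"tz":0,"twist":-0.03,"grip":0.6},{"tx":0,"ty":0,"tz":0,"twist":-0.03,"grip":0.6},{"tx":-0.03,"ty":0,"tz":0,"twist":-0.03,"grip":0.6},{"tx":-0.06,"ty":0,"tz":0,"twist":-0.1,"grip":0.6},{"tx":-0.06,"ty":0,"tz":-0.03,"twist":-0.2,"grip":0.6},{"tx":-0.06,"ty":0,"tz":-0.065,"twist":-0.3,"grip":0.6},{"tx":-0.06,"ty":0,"tz":-0.065,"twist":-0.4,"grip":0.6}]'
python3 -c "from h import *; to(77,65,110)"
```

```text
time_s: 7.63
ee_pos: [651.1, 95.2, 117.1]
tool_rot: [0.582, 0.406, 0.578, -0.402]
wrist_force: [0.9, -0.6, 0.4]
gripper_width: 0.398
t 7.63 now holder [ 74.4  69.8 117.1] shift [0.0071 0.0002 0.0054] twist -1.121 j [ 0.09  0.64  1.3   0.    1.19 -0.26] F [ 0.9 -0.6  0.4] w 0.398
```

```bash
python3 -m handwheel '[{"tx":0.007,"ty":0,"tz":0.005,"twist":-0.12,"grip":0.6},{"tx":0.007,"ty":0,"tz":0.005,"twist":-0.24,"grip":0.6},{"tx":0.007,"ty":0,"tz":0.005,"twist":-0.36,"grip":0.6},{"tx":0.007,"ty":0,"tz":0.005,"twist":-0.48,"grip":0.6},{"tx":0.007,"ty":0,"tz":0.005,"twist":-0.6,"grip":0.6},{"tx":0.007,"ty":0,"tz":0.005,"twist":-0.72,"grip":0.6},{"tx":0.007,"ty":0,"tz":0.005,"twist":-0.84,"grip":0.6},{"tx":0.007,"ty":0,"tz":0.005,"twist":-0.96,"grip":0.6}]'
python3 - <<'E'
from h import *
to(77,65,54)
f=manip.grab_frame('wrist'); save(f,'w3.png')
for y in(65,0,-65): print('knob',y,proj(f,H+77*X+y*Y+[0,0,78]).round())
E
```

```text
time_s: 8.3
ee_pos: [653.0, 90.6, 110.9]
tool_rot: [0.705, 0.09, 0.698, -0.088]
wrist_force: [0.2, 0.4, 0.0]
gripper_width: 0.396
t 8.3 now holder [ 76.7  65.3 110.9] shift [ 0.0569 -0.0005 -0.0002] twist -0.156 j [ 0.08  0.65  1.3   0.    1.18 -1.24] F [0.2 0.4 0. ] w 0.396
knob 65 [315. 239.]
knob 0 [209. 255.]
knob -65 [105. 270.]
```

View pics/w3.png

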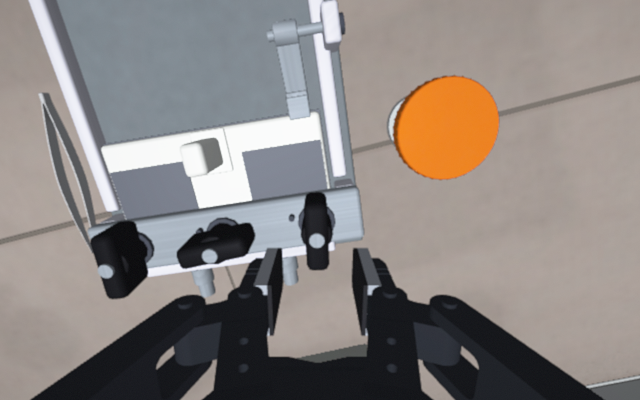

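The middle bar now lies across, around (215,243). The left bar at (317,232) is lined up with the jaws at the present angle, with its cap at (316,241) against (315,239) predicted. I'll go straight down.

```bash
python3 -m handwheel '[{"tx":0.03,"ty":0,"tz":0,"twist":0,"grip":0.6},{"tx":0.05,"ty":0,"tz":0,"twist":0,"grip":0.6},{"tx":0.055,"ty":0,"tz":0,"twist":0,"grip":0.6},{"tx":0.055,"ty":0,"tz":0,"twist":0,"grip":0.6},{"tx":0.055,"ty":0,"tz":0,"twist":0,"grip":1},{"tx":0.055,"ty":0,"tz":0,"twist":0,"grip":1},{"tx":0.055,"ty":0,"tz":0,"twist":0,"grip":1},{"tx":0.055,"ty":0,"tz":0,"twist":0,"grip":1}]'
python3 -c "from h import *; to(77,65,54)"
```

```text
time_s: 9.02
ee_pos: [654.1, 90.2, 57.8]
tool_rot: [0.706, 0.086, 0.698, -0.085]
wrist_force: [-3.8, -2.8, 4.8]
gripper_width: 0.154
t 9.02 now holder [77.9 65.  57.8] shift [ 0.0038 -0.0002 -0.0009] twist -0.147 j [ 0.08  0.71  1.33 -0.    1.09 -1.25] F [-3.8 -2.8  4.8] w 0.154
```

```bash
python3 -m handwheel '[{"tx":0,"ty":0,"tz":0,"twist":0.12,"grip":1},{"tx":0,"ty":0,"tz":0,"twist":0.24,"grip":1},{"tx":0,"ty":0,"tz":0,"twist":0.36,"grip":1},{"tx":0,"ty":0,"tz":0,"twist":0.48,"grip":1},{"tx":0,"ty":0,"tz":0,"twist":0.6,"grip":1},{"tx":0,"ty":0,"tz":0,"twist":0.72,"grip":1},{"tx":0,"ty":0,"tz":0,"twist":0.84,"grip":1},{"tx":0,"ty":0,"tz":0,"twist":0.96,"grip":1}]'
python3 -c "from h import *; to(77,65,54)"
```

```text
time_s: 9.68
ee_pos: [654.1, 90.1, 58.0]
tool_rot: [0.585, 0.404, 0.578, -0.399]
wrist_force: [1.1, 0.2, -8.0]
gripper_width: 0.153
t 9.68 now holder [77.9 65.  58. ] shift [ 0.004  -0.0008 -0.0004] twist -1.113 j [ 0.08  0.71  1.33 -0.    1.09 -0.28] F [ 1.1  0.2 -8. ] w 0.153
```

```bash
python3 -m handwheel '[{"tx":0,"ty":0,"tz":0,"twist":0.12,"grip":1},{"tx":0,"ty":0,"tz":0,"twist":0.24,"grip":1},{"tx":0,"ty":0,"tz":0,"twist":0.36,"grip":1},{"tx":0,"ty":0,"tz":0,"twist":0.42,"grip":1},{"tx":0,"ty":0,"tz":0,"twist":0.43,"grip":1},{"tx":0,"ty":0,"tz":0,"twist":0.43,"grip":1}]'
python3 -c "from h import *; to(77,65,54); print(manip.read_state()['wrist_torque'])"
```

```text
time_s: 10.18
ee_pos: [654.2, 90.1, 58.0]
tool_rot: [0.486, 0.52, 0.48, -0.513]
wrist_force: [4.7, 0.2, -9.5]
gripper_width: 0.158
t 10.18 now holder [77.9 65.  58. ] shift [ 0.004 -0.001 -0.   ] twist -1.541 j [ 0.08  0.71  1.33 -0.    1.09  0.15] F [ 4.7  0.2 -9.5] w 0.158
[-0.17435763 -0.50210912  0.73298948]
```

```bash
python3 -m handwheel '[{"tx":0,"ty":0,"tz":0,"twist":-0.02,"grip":0.6},{"tx":0,"ty":0,"tz":0,"twist":-0.04,"grip":0.6},{"tx":0,"ty":0,"tz":0,"twist":-0.04,"grip":0.6},{"tx":-0.03,"ty":0,"tz":0,"twist":-0.04,"grip":0.6},{"tx":-0.055,"ty":0,"tz":0,"twist":-0.1,"grip":0.6},{"tx":-0.055,"ty":0,"tz":0.04,"twist":-0.2,"grip":0.6},{"tx":-0.055,"ty":0,"tz":0.08,"twist":-0.3,"grip":0.6},{"tx":-0.055,"ty":0,"tz":0.12,"twist":-0.4,"grip":0.6}]'
python3 -c "from h import *; to(77,-65,110)"
```

```text
time_s: 10.85
ee_pos: [645.6, -30.6, 114.1]
tool_rot: [0.581, 0.411, 0.573, -0.405]
wrist_force: [1.1, -0.6, 0.3]
gripper_width: 0.398
t 10.85 now holder [ 80.9 -56.  114.1] shift [ 0.0041 -0.0074  0.0065] twist -1.134 j [-0.1   0.61  1.35  0.    1.16 -0.45] F [ 1.1 -0.6  0.3] w 0.398
```

```bash
python3 -m handwheel '[{"tx":0.004,"ty":-0.007,"tz":0.0065,"twist":-0.12,"grip":0.6},{"tx":0.004,"ty":-0.007,"tz":0.0065,"twist":-0.24,"grip":0.6},{"tx":0.004,"ty":-0.007,"tz":0.0065,"twist":-0.36,"grip":0.6},{"tx":0.004,"ty":-0.007,"tz":0.0065,"twist":-0.48,"grip":0.6},{"tx":0.004,"ty":-0.007,"tz":0.0065,"twist":-0.6,"grip":0.6},{"tx":0.004,"ty":-0.007,"tz":0.0065,"twist":-0.72,"grip":0.6},{"tx":0.004,"ty":-0.007,"tz":0.0065,"twist":-0.84,"grip":0.6},{"tx":0.004,"ty":-0.007,"tz":0.0065,"twist":-0.95,"grip":0.6}]'
python3 - <<'E'
from h import *
to(77,-65,54)
f=manip.grab_frame('wrist'); save(f,'w4.png')
for y in(65,0,-65): print('knob',y,proj(f,H+77*X+y*Y+[0,0,78]).round())
E
```

```text
time_s: 11.52
ee_pos: [641.4, -39.1, 110.8]
tool_rot: [0.706, 0.097, 0.695, -0.096]
wrist_force: [-0.2, 1.3, -0.2]
gripper_width: 0.398
t 11.52 now holder [ 77.6 -64.9 110.8] shift [ 0.0567 -0.0005 -0.0014] twist -0.178 j [-0.12  0.61  1.37  0.    1.15 -1.42] F [-0.2  1.3 -0.2] w 0.398
knob 65 [539. 200.]
knob 0 [425. 219.]
knob -65 [315. 238.]
```

View pics/w4.png

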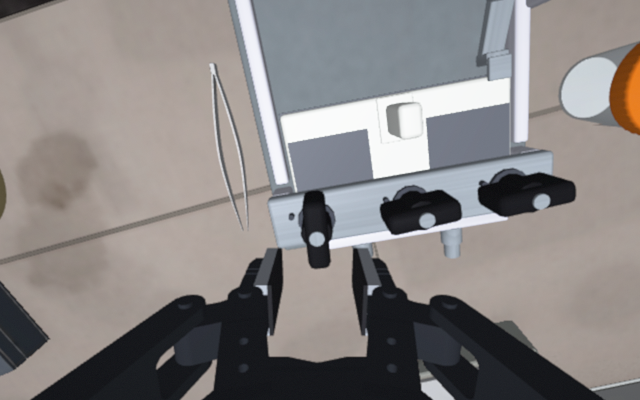

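The left and middle bars are across, and the right bar at (316,230) lines up with the jaws. I'll go down and grip.

```bash
python3 -m handwheel '[{"tx":0.03,"ty":0,"tz":-0.001,"twist":0,"grip":0.6},{"tx":0.05,"ty":0,"tz":-0.001,"twist":0,"grip":0.6},{"tx":0.055,"ty":0,"tz":-0.001,"twist":0,"grip":0.6},{"tx":0.055,"ty":0,"tz":-0.001,"twist":0,"grip":0.6},{"tx":0.055,"ty":0,"tz":-0.001,"twist":0,"grip":1},{"tx":0.055,"ty":0,"tz":-0.001,"twist":0,"grip":1},{"tx":0.055,"ty":0,"tz":-0.001,"twist":0,"grip":1},{"tx":0.055,"ty":0,"tz":-0.001,"twist":0,"grip":1}]'
python3 -c "from h import *; to(77,-65,54)"
```

```text
time_s: 12.23
ee_pos: [641.8, -39.3, 57.4]
tool_rot: [0.707, 0.095, 0.695, -0.093]
wrist_force: [-4.1, -3.1, 7.4]
gripper_width: 0.155
t 12.23 now holder [ 78.  -65.   57.4] shift [ 0.0034 -0.0002 -0.001 ] twist -0.171 j [-0.12  0.67  1.4   0.    1.05 -1.42] F [-4.1 -3.1  7.4] w 0.155
```

```bash
python3 -m handwheel '[{"tx":0,"ty":0,"tz":0,"twist":0.12,"grip":1},{"tx":0,"ty":0,"tz":0,"twist":0.24,"grip":1},{"tx":0,"ty":0,"tz":0,"twist":0.36,"grip":1},{"tx":0,"ty":0,"tz":0,"twist":0.48,"grip":1},{"tx":0,"ty":0,"tz":0,"twist":0.6,"grip":1},{"tx":0,"ty":0,"tz":0,"twist":0.72,"grip":1},{"tx":0,"ty":0,"tz":0,"twist":0.84,"grip":1},{"tx":0,"ty":0,"tz":0,"twist":0.96,"grip":1}]'
python3 -c "from h import *; to(77,-65,54)"
```

```text
time_s: 12.9
ee_pos: [641.7, -39.5, 57.6]
tool_rot: [0.582, 0.412, 0.572, -0.406]
wrist_force: [0.1, -3.1, -3.5]
gripper_width: 0.158
t 12.9 now holder [ 77.9 -65.2  57.6] shift [ 0.0036 -0.0008 -0.0006] twist -1.137 j [-0.12  0.67  1.4   0.    1.05 -0.46] F [ 0.1 -3.1 -3.5] w 0.158
```

```bash
python3 -m handwheel '[{"tx":0,"ty":0,"tz":0,"twist":0.12,"grip":1},{"tx":0,"ty":0,"tz":0,"twist":0.24,"grip":1},{"tx":0,"ty":0,"tz":0,"twist":0.36,"grip":1},{"tx":0,"ty":0,"tz":0,"twist":0.4,"grip":1},{"tx":0,"ty":0,"tz":0,"twist":0.41,"grip":1},{"tx":0,"ty":0,"tz":0,"twist":0.41,"grip":1}]'
python3 -c "from h import *; to(77,-65,54); print(manip.read_state()['wrist_torque'])"
```

```text
time_s: 13.4
ee_pos: [641.7, -39.4, 57.7]
tool_rot: [0.486, 0.521, 0.478, -0.513]
wrist_force: [1.1, -1.2, -5.1]
gripper_width: 0.157
t 13.4 now holder [ 78.  -65.2  57.7] shift [ 0.0036 -0.001  -0.0002] twist -1.545 j [-0.12  0.67  1.4   0.    1.05 -0.05] F [ 1.1 -1.2 -5.1] w 0.157
[-0.43000418 -0.00380943  0.73326964]
```

```bash
python3 -m handwheel '[{"tx":0,"ty":0,"tz":0,"twist":-0.02,"grip":0.6},{"tx":0,"ty":0,"tz":0,"twist":-0.04,"grip":0.6},{"tx":0,"ty":0,"tz":0,"twist":-0.04,"grip":0.6},{"tx":-0.03,"ty":0,"tz":0,"twist":-0.04,"grip":0.6},{"tx":-0.06,"ty":0,"tz":0,"twist":-0.04,"grip":0.6},{"tx":-0.1,"ty":-0.02,"tz":0,"twist":-0.04,"grip":0.6},{"tx":-0.12,"ty":-0.06,"tz":0,"twist":-0.04,"grip":0.6},{"tx":-0.12,"ty":-0.1,"tz":0,"twist":-0.04,"grip":0.6}]'
python3 - <<'E'
from h import *
to(77,-65,54)
for n in('scene','top'):
    f=manip.grab_frame(n); save(f,n+'9.png')
a=cv2.imread('pics/scene9.png')[150:310,230:430]; b=cv2.imread('pics/top9.png')[140:290,250:410]
cv2.imwrite('pics/end.png',np.hstack([cv2.resize(a,(400,320),interpolation=2),cv2.resize(b,(341,320),interpolation=2)]))
E
```

```text
time_s: 14.07
ee_pos: [544.1, -32.6, 180.1]
tool_rot: [0.499, 0.513, 0.486, -0.502]
wrist_force: [1.5, -0.1, 0.1]
gripper_width: 0.403
t 14.07 now holder [-19.9 -67.7 180.1] shift [0.1284 0.0938 0.0035] twist -1.505 j [-0.13  0.32  1.61  0.    1.18 -0.1 ] F [ 1.5 -0.1  0.1] w 0.403
```

View pics/end.png

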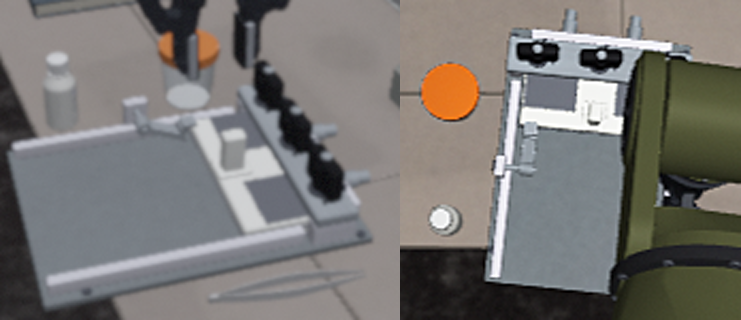

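The final view shows all three bars across, the cassette home with the catch down behind its rear edge, and the cup, bottle and forceps where they were. The arm is clear.

```bash
python3 -c "
from workcell import manip
print(manip.sign_off())"
```

```text
the job is handed in; nothing more can be done
None
```

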